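# Open the safety-capped grease pot and bottom its follower plate

## Task

Get the empty grease pot ready for refilling: squeeze in the two side tabs of its safety cap, turn the cap anticlockwise with the tabs held in, lift it off its neck and stand the cap on the bench the same way up. Then press the follower plate inside the pot fully down to its stop with the flat foot of the tamper, held square, and stand the tamper upright on the bench again. Leave the small bottle, the gear and the bearing where they are.

Things in the scene. Friction and masses are not known exactly. Their poses are not given: they have to be found in the camera images.
- grease_pot: Round aluminium pot, fixed to the bench by a foot 92 mm wide, 5 mm thick. Origin: centre of its underside on the bench; z up. Body 68 mm wide up to a flat shoulder at 64 mm; on it a hollow neck, 40 mm wide outside, 35 mm bore, up to 98 mm. Small catches on the shoulder reach up to 72 mm, out to 33 mm from the axis. The closed cap has the same x and y axes as the pot.
- pot_mouth (a point): Centre of the neck's open end, on the pot's axis, 98 mm above the bench.
- cap_grip (a point): Point on the axis of the pot's dark round metal safety cap, 28 mm above the cap's underside (the ends of the two teeth on which the cap stands by itself), half-way up the gripping part of its two lighter side tabs. Own z is the cap's axis (up), own y runs through both tabs. Cap 54 mm wide, 40 mm tall, 280 g, a loose part with 1 mm play. Closed, this point is 94 mm above the bench.
- tab_a (a joint): How far the tab on the cap's +y side is pressed in: 0 out to 0.0045 m fully in (13 N of spring, 6 N at first). Each tab is an upright plate 20 mm wide, from 8 to 40 mm above the cap's underside; outer faces 59 mm apart, 50 mm when both are fully in. Unless both are nearly fully in, the teeth below them lock the cap against turning.
- tab_b (a joint): The same for the tab on the -y side. With both tabs in, the cap turns anticlockwise seen from above (not clockwise): after 30 degrees it can be lifted straight up, at 80 degrees it meets a stop; 55 to 70 is a good turn. Keep it squeezed while lifting; it must rise 35 mm to clear the neck.
- tab_a_face (a point): Middle of the outer face of the cap's tab on the +y side, on the tab's centre line, 28 mm above the cap's underside, 29.5 mm from the cap's axis when out, 25 mm when fully in.
- follower (a joint): How far the follower plate has been pushed down: 0 up, 0.016 m fully down on its stop. Pushing takes about 6 to 10 N; it has a light spring but its seal holds it where it is left.
- follower_top (a point): Centre of the top face of the follower plate, a flat steel disc 33 mm wide in the pot's bore; 80 mm above the bench when up, 64 mm when fully down.
- tamper_grip (a point): Tamper, 95 mm tall, about 200 g, loose, stands upright on its foot: flat round steel foot 28 mm wide and 12 mm high, steel stem 10 mm wide, wooden round handle 20 mm wide from 45 to 95 mm above the underside. This point lies on its axis 72 mm above its underside; own z is its axis (up).
- pill_bottle_mid (a point): Small screw-capped bottle, 40 mm wide, 68 mm tall; bystander, its centre.
- black_gear_mid (a point): Black toothed gear lying flat, 75 mm wide, 24 mm high; bystander, its centre.
- bearing_mid (a point): Ball bearing lying flat, 52 mm wide, 13 mm high; bystander, its centre.
Mind the look-alikes: they are no part of the job. Leave any green or red look-alike of the part that bears tamper_grip alone.

How it is judged:
On the way, in this order (a step that is already met when the one before it is completed fails the run):
1. the cap has been turned anticlockwise by about 20 degrees or more with both tabs squeezed in, still on the neck (value of joint each of tab_a, tab_b above 0.003 m and x of tab_a_face in the frame of grease_pot below -0.0085 m and distance between cap_grip and pot_mouth below 0.012 m), for 0.1 s.
2. the cap is off the neck, clear above or beside it ((z of cap_grip in the frame of grease_pot above 0.13 m or horizontal distance between cap_grip and grease_pot above 0.07 m)), for 0.1 s.
3. the follower plate is pressed fully down by the tamper, held square (value of joint follower above 0.0145 m and contact force between tamper and follower above 2 N and angle between tamper_grip's own z axis and vertical below 0.12 rad), for 0.1 s.
At the end, for the whole second after the job is handed in: The follower plate is down to within 2 mm of its stop (joint above 0.014 m); the cap stands on the bench the same way up as on the pot and the tamper stands on its foot on the bench, each within 5 mm of its standing height and 0.15 rad of upright, at rest (value of joint follower above 0.014 m and height (world z) of cap_grip between 0.024 and 0.033 m and angle between each of cap_grip, tamper_grip's own z axis and vertical below 0.15 rad and linear speed of each of cap, tamper below 0.02 m/s and height (world z) of tamper_grip between 0.068 and 0.077 m); the robot touches nothing.
It fails at once if the small bottle, gear or bearing is moved by more than 20 mm (distance of any of pill_bottle_mid, black_gear_mid, bearing_mid from where it was at the start of the episode above 0.02 m).
It also fails if it takes over 72 s, if anything falls off the work surface, if the arm or the gripper's body presses on something with over 40 N, if the wrist force passes 120 N, or if a joint passes its speed limit or range.

## Robot

A 6-joint arm with a two-finger parallel gripper is mounted at the origin on a cart in front of the work surface, level with it; the furniture and walls round the work are solid. World frame = base frame: x ahead of the robot, y to its left, z up, the work surface at z = 0. Lengths are in m, angles in rad, forces in N, time in s.
With the tool pointing down it reaches from about 0.35 to 0.95 m from the base axis. Payload 17.4 kg.
Tool frame: the origin (TCP) lies on the mounting face of the last link; the fingertips stand 186 mm ahead of it and the grasp point (between the pads) lies 167 mm ahead of it; z points along the fingers, y is the line along which they close (so a half turn about z gives the same grasp; the last joint's range is limited). The gripper opens to 93 mm and grips with 3 to 60 N. Pads are 15 mm wide; open, the fingers measure 128 mm over their backs; the gripper's body (75 mm by 188 mm) begins 65 mm behind the grasp point.
Start: joints at [1.18, 0.116, 1.442, -0, 1.584, -0.038], TCP at [0.233, 0.633, 0.405] pointing down, gripper open.
Joint ranges: [-2.83, 2.83], [-0.83, 2.19], [0.07, 2.5], [-1.14, 4.28], [0.01, 3], [-2.97, 2.97]. Speed limits (rad/s): [1.89, 1.89, 2.22, 3.14, 3.14, 3.14].

## Interface

Orientations are given as a unit quaternion [x, y, z, w].
In Python, from cell import ctrl gives the robot as it stands.
- The arm moves only by the tool jog_arm, never from a script. Its argument "rows" is a list of rows, each an object of numbers: "tx", "ty", "tz": the shift along the tool's x, y, z in m; "spin": the turn about the tool's z in degrees; "fingers": the opening, from 0 (shut) to 1 (fully open). In form: [{"tx": .., "ty": .., "tz": .., "spin": .., "fingers": ..}, ...]. A call has 1 to 12 rows; each row shifts and turns the commanded pose from where the row before left it, along the tool's axes as they then stand; what a row does not reach is not made up. A row lasts 1/10 s, in which the tool goes at most 50 mm and 8.59 degrees, less where a joint would pass 70% of its speed; a pose out of reach is approached as far as the arm can. A call is refused whole if a number of a shift passes 0.05 or a number of a turn 8.59, either way. A call with a gripper value outside its range is refused whole. The fingers move at their own pace and stop on an object; "newtons" is the grip in N (left out, the last holds). Time passes only in rows, so rows that do not move let the fingers close. It gives the time, the measured TCP pose, the force, the opening and the grip force at its end, in the units of the state.
- ctrl.observe(): the state, without advancing time (a new reading comes with each control period).
- ctrl.capture(name): name is "scene" or "top"; returns the picture (420x560x3 uint8, red, green, blue); there is no depth.
- ctrl.camera_params(name): a dict with "fov_y" (degrees; the focal length in pixels is half the picture's height over the tangent of half this angle, whatever the lens; pixels are square), "cx", "cy" (the principal point, pixels), "origin" and "orientation" of the camera in the world. Camera axes: x right, y down, z forward; pixel columns grow to the right and rows downward; lengths in m; the calibration is good to about 2 mm. A picture is of the moment at which its call begins. camera_params takes no time and is no camera call.
- ctrl.finish_job(): hands the job in; it is judged then, once.
The state is a dict: "time_s": time; "qpos": joint angles; "joint_velocities": joint speeds; "joint_torque": joint torques, N m; "tool_pos": TCP position; "eef_rot": TCP orientation; "contact_force": force on the tool from outside, world axes, zero at the start; "ft_torque": the same for the moment, N m; "grip_width": opening from 0.0 (shut) to 1.0 (fully open); "gripper_force": force on a finger pad.
Only numpy, scipy, OpenCV 4.12 (cv2) and the standard library are available. Lean on these libraries where they do the work, as an engineer would, in place of code of your own. Each camera call takes 0.05 s, during which the arm holds its last target. There are 200 camera calls.

## Working session

There is one attempt and no reset: what is moved stays moved. The work goes in short steps, Python scripts to look and compute and a tool call to move; the robot and the scene stay as the last step left them, time stands still between calls to the robot, and variables do not carry over. Pictures are saved under pics/ and viewed, at most 10 in all, crops included, and the job is handed in when it is done.

Besides the shell and the picture viewer there is one more tool, called after "Emit:" in YAML: its name, and indented under it one key for each argument. jog_arm: Moves the arm, as the interface text tells. Its arguments: {"type":"object","properties":{"rows":{"type":"array","items":{"type":"object","properties":{"tx":{"type":"number"},"ty":{"type":"number"},"tz":{"type":"number"},"spin":{"type":"number"},"fingers":{"type":"number"}}}},"newtons":{"type":"number"}},"required":["rows"]}

```bash
mkdir -p pics; python3 - <<'E'
from cell import ctrl
import cv2
for n in("scene","top"):
    cv2.imwrite(f"pics/{n}0.png",ctrl.capture(n)[:,:,::-1]); print(n,ctrl.camera_params(n))
print(ctrl.observe())
E
```

```text
scene {'fov_y': 49.08349766448832, 'cx': 271.7521227597347, 'cy': 209.93083043691567, 'origin': array([ 0.20442267, -0.72097292,  0.47888167]), 'orientation': array([ 0.82318269, -0.17444785,  0.11351483, -0.52825428])}
top {'fov_y': 45.70789606966936, 'cx': 278.71126029518007, 'cy': 204.7443857751024, 'origin': array([0.36357117, 0.06166649, 1.02378275]), 'orientation': array([-0.66419712,  0.73816507, -0.0861659 ,  0.08080814])}
{'time_s': 0.1, 'qpos': array([ 1.18018781e+00,  1.16471209e-01,  1.44220741e+00,  1.47160212e-05,
        1.58401112e+00, -3.78213248e-02]), 'joint_velocities': array([ 6.84967850e-05, -1.76793457e-03, -2.23743764e-03, -1.74944180e-03,
        2.15384810e-04, -4.76826931e-04]), 'joint_torque': array([ 5.88639668e-04, -7.22904825e+01, -6.23861504e+01,  7.81735405e-02,
        2.28131306e-02, -7.87737849e-05]), 'tool_pos': array([0.23324879, 0.63343635, 0.40405096]), 'eef_rot': array([ 1.75480160e-01,  9.84482815e-01, -5.34442408e-04, -1.23798979e-04]), 'contact_force': array([ 0.77326102, -0.09191493,  0.6379355 ]), 'ft_torque': array([-0.03972978,  0.02557833, -0.02824494]), 'gripper_force': 0.0, 'grip_width': 0.996674397427301}
```

View pics/scene0.png

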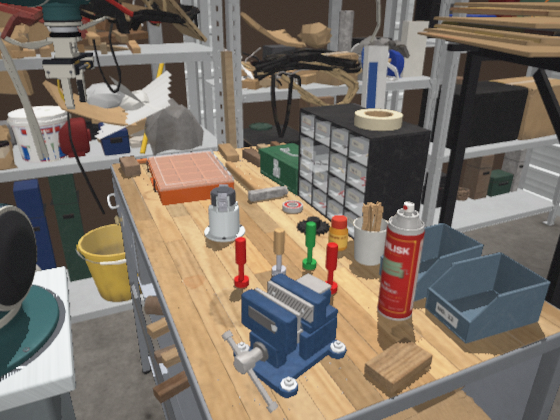

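View pics/top0.png

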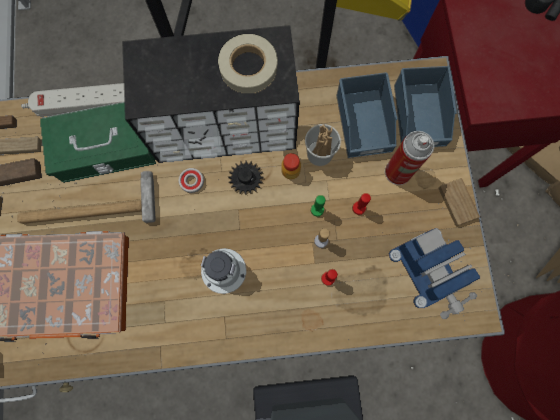

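The top view shows the pot with its cap at (223,268). Four tampers are in view: wood and steel at (322,238), green at (318,206), red at (362,204) and red at (330,277). In the scene view the wooden one is at (279,250). Only that one has a wooden handle and a steel foot, so it fits the description. I'll confirm it with an enlarged crop.

```bash
cat > h.py <<'E'
import numpy as np, cv2
from scipy.spatial.transform import Rotation as R
from cell import ctrl
def ray(n,u,v):
    p=ctrl.camera_params(n); f=210/np.tan(np.radians(p['fov_y']/2))
    return np.array(p['origin']),R.from_quat(p['orientation']).as_matrix()@np.array([(u-p['cx'])/f,(v-p['cy'])/f,1])
def plane(n,u,v,z):
    o,d=ray(n,u,v); return o+d*(z-o[2])/d[2]
def proj(n,X):
    p=ctrl.camera_params(n); f=210/np.tan(np.radians(p['fov_y']/2))
    c=R.from_quat(p['orientation']).as_matrix().T@(np.array(X)-p['origin']); return c[:2]/c[2]*f+[p['cx'],p['cy']]
E
python3 - <<'E'
import cv2,numpy as np
t=cv2.imread('pics/top0.png');s=cv2.imread('pics/scene0.png')
def c(im,x,y,w,h,k): return cv2.resize(im[y:y+h,x:x+w],None,fx=k,fy=k,interpolation=cv2.INTER_CUBIC)
# 2x2 mosaic 400x300 each
m=np.vstack([np.hstack([c(t,190,240,66,50,6),c(s,192,175,66,66,6)[:300]]),np.hstack([c(t,290,210,66,50,6),c(s,246,225,66,66,6)[:300]])])
cv2.imwrite('pics/crop1.png',m);print(m.shape)
from h import *
print('pot foot top',plane('top',223,271,.005),'tamper top',plane('top',325,233,.095),'scene',plane('scene',279,236,.095))
E
```

```text
(600, 792, 3)
pot foot top [0.48236188 0.16835422 0.005     ] tamper top [ 0.52300112 -0.03859696  0.095     ] scene [ 0.51317399 -0.0625301   0.095     ]
```

View pics/crop1.png

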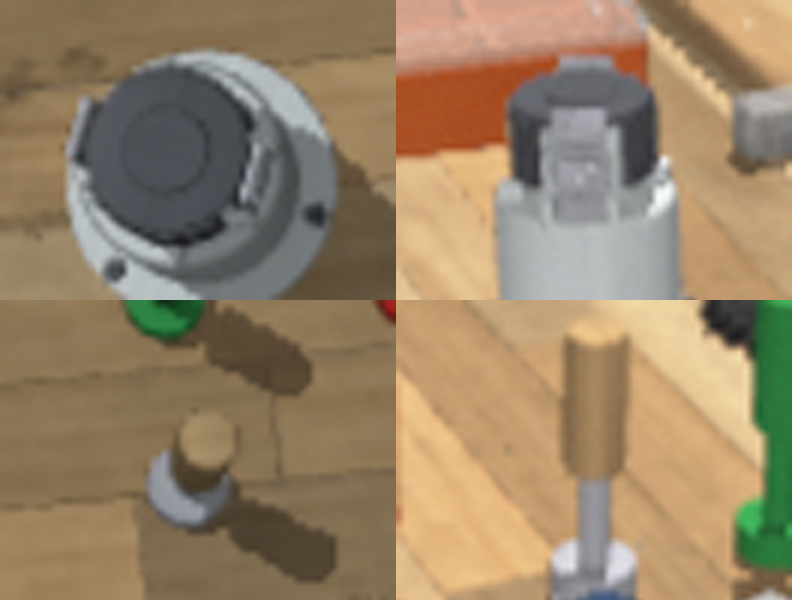

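Confirmed: the lower crops show the wooden handle on a steel foot, standing near top (324.8,233.3) and scene (279.7,230). On the cap, the disc centre is at top (217.8,265) and the tabs are at (203,262) and (233,269). In the scene view the tab tops are at (222.7,193.3) and (223.5,185).

```bash
python3 - <<'E'
from h import *
P=lambda *a:print(a,plane(*a).round(4))
P('top',324.8,233.3,.095);P('scene',279.7,230,.095)
P('top',217.8,265,.106);P('top',223.7,270.9,.005)
l=plane('top',203,262,.106);r=plane('top',232.8,269,.106);n=plane('scene',222.7,193.3,.106);f=plane('scene',223.5,185,.106)
for a,b in((l,r),(n,f)): d=b-a;print(a.round(4),b.round(4),np.linalg.norm(d),np.degrees(np.arctan2(d[1],d[0])))
# cap disc contour in top, dark mask
t=cv2.imread('pics/top0.png');h=t[240:290,190:256].max(2)
m=((h<100)*255).astype(np.uint8);m=cv2.morphologyEx(m,cv2.MORPH_OPEN,np.ones((3,3),np.uint8))
c=max(cv2.findContours(m,0,1)[0],key=cv2.contourArea);e=cv2.fitEllipse(c);print(e[0][0]+190,e[0][1]+240,e[1],cv2.minEnclosingCircle(c))
# tabs: bright/grey beside; foot
g=ctrl.observe();print(R.from_quat(g['eef_rot']).as_matrix().round(3))
for o,z in(((.233,.633,.2),0),):print(proj('top',o))
E
```

```text
('top', 324.8, 233.3, 0.095) [ 0.5225 -0.0381  0.095 ]
('scene', 279.7, 230, 0.095) [ 0.5242 -0.0417  0.095 ]
('top', 217.8, 265, 0.106) [0.4826 0.1664 0.106 ]
('top', 223.7, 270.9, 0.005) [0.4824 0.1669 0.005 ]
[0.491  0.1932 0.106 ] [0.4723 0.1396 0.106 ] 0.05677627676234117 -109.15345593740194
[0.4765 0.1417 0.106 ] [0.4933 0.1866 0.106 ] 0.047899085856584436 69.4098823084979
217.5556526184082 265.3414134979248 (27.521085739135742, 28.909832000732422) ((27.687931060791016, 25.613792419433594), 15.335712432861328)
[[-0.938  0.346 -0.   ]
 [ 0.346  0.938 -0.001]
 [ 0.    -0.001 -1.   ]]
[-82.74027746 453.03977463]
```

Both views agree: the pot axis is at (0.4825, 0.1665) and the tabs lie along 70°, which the tool's y already matches. The tamper is at (0.523, -0.040).

Emit:
jog_arm:
  rows:
    - {"tx": -0.015,"ty": -0.013,"fingers": 1}
    - {"tx": -0.034,"ty": -0.0305}
    - {"tx": -0.034,"ty": -0.0305}
    - {"tx": -0.034,"ty": -0.0305}
    - {"tx": -0.034,"ty": -0.0305}
    - {"tx": -0.034,"ty": -0.0305}
    - {"tx": -0.034,"ty": -0.0305}
    - {"tx": -0.034,"ty": -0.0305}
    - {"tx": -0.034,"ty": -0.0305}
    - {"tx": -0.034,"ty": -0.0305}
    - {"tx": -0.034,"ty": -0.0305}
    - {"tx": -0.034,"ty": -0.0305}

```text
invalid input
```

Emit:
jog_arm:
  rows:
    - {"tx": -0.015,"ty": -0.013,"tz": 0,"spin": 0,"fingers": 1}
    - {"tx": -0.034,"ty": -0.0305,"tz": 0,"spin": 0,"fingers": 1}
    - {"tx": -0.034,"ty": -0.0305,"tz": 0,"spin": 0,"fingers": 1}
    - {"tx": -0.034,"ty": -0.0305,"tz": 0,"spin": 0,"fingers": 1}
    - {"tx": -0.034,"ty": -0.0305,"tz": 0,"spin": 0,"fingers": 1}
    - {"tx": -0.034,"ty": -0.0305,"tz": 0,"spin": 0,"fingers": 1}
    - {"tx": -0.034,"ty": -0.0305,"tz": 0,"spin": 0,"fingers": 1}
    - {"tx": -0.034,"ty": -0.0305,"tz": 0,"spin": 0,"fingers": 1}
    - {"tx": -0.034,"ty": -0.0305,"tz": 0,"spin": 0,"fingers": 1}
    - {"tx": -0.034,"ty": -0.0305,"tz": 0,"spin": 0,"fingers": 1}
    - {"tx": -0.034,"ty": -0.0305,"tz": 0,"spin": 0,"fingers": 1}
    - {"tx": -0.034,"ty": -0.0305,"tz": 0,"spin": 0,"fingers": 1}
  newtons: 10

```text
time_s: 1.3
tool_pos: [0.4779, 0.1694, 0.4047]
eef_rot: [0.176, 0.984, 0.0, 0.0]
contact_force: [0.8, 0.3, 0.4]
grip_width: 0.995
gripper_force: 0.0
```

Emit:
jog_arm:
  rows:
    - {"tx": -0.005,"ty": -0.003,"tz": 0.02,"spin": 0,"fingers": 1}
    - {"tx": 0,"ty": 0,"tz": 0.04,"spin": 0,"fingers": 1}
    - {"tx": 0,"ty": 0,"tz": 0.03,"spin": 0,"fingers": 1}
    - {"tx": 0,"ty": 0,"tz": 0.01,"spin": 0,"fingers": 1}
    - {"tx": 0,"ty": 0,"tz": 0,"spin": 0,"fingers": 1}
  newtons: 10

```text
time_s: 1.8
tool_pos: [0.4812, 0.167, 0.3039]
eef_rot: [0.176, 0.984, -0.001, -0.001]
contact_force: [-0.3, -0.1, 1.2]
grip_width: 0.999
gripper_force: 0.0
```

```bash
python3 - <<'E'
from h import *
for n,x,y in(("top",160,215),("scene",160,130)):
    i=ctrl.capture(n)[y:y+110,x:x+130,::-1]; cv2.imwrite(f'pics/{n}1.png',cv2.resize(i,None,fx=3,fy=3,interpolation=2))
cv2.imwrite('pics/m1.png',np.hstack([cv2.imread('pics/top1.png'),cv2.imread('pics/scene1.png')]))
o=ctrl.observe();print(o['tool_pos'],R.from_quat(o['eef_rot']).as_matrix().round(4),o['qpos'])
E
```

```text
[0.48165989 0.16741474 0.3062984 ] [[-9.385e-01  3.454e-01  1.500e-03]
 [ 3.454e-01  9.385e-01  4.000e-04]
 [-1.300e-03  9.000e-04 -1.000e+00]] [ 2.84499087e-01 -2.06762048e-01  1.91389660e+00 -4.90498812e-05
  1.43290794e+00 -9.33631969e-01]
```

View pics/m1.png

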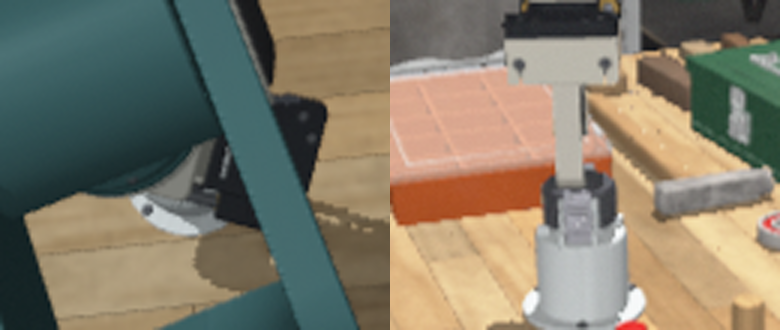

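The view shows the near finger (219.5 px) in line with the tab (222 px). I'll descend and squeeze.

Emit:
jog_arm:
  rows:
    - {"tx": -0.001,"ty": 0,"tz": 0.015,"spin": 0,"fingers": 1}
    - {"tx": 0,"ty": 0,"tz": 0.02,"spin": 0,"fingers": 1}
    - {"tx": 0,"ty": 0,"tz": 0.006,"spin": 0,"fingers": 1}
    - {"tx": 0,"ty": 0,"tz": 0,"spin": 0,"fingers": 0.6}
    - {"tx": 0,"ty": 0,"tz": 0,"spin": 0,"fingers": 0.4}
    - {"tx": 0,"ty": 0,"tz": 0,"spin": 0,"fingers": 0.4}
    - {"tx": 0,"ty": 0,"tz": 0,"spin": 0,"fingers": 0.4}
    - {"tx": 0,"ty": 0,"tz": 0,"spin": 0,"fingers": 0.4}
    - {"tx": 0,"ty": 0,"tz": 0,"spin": 0,"fingers": 0.4}
    - {"tx": 0,"ty": 0,"tz": 0,"spin": 0,"fingers": 0.4}
  newtons: 30

```text
time_s: 2.9
tool_pos: [0.4826, 0.1671, 0.2642]
eef_rot: [0.176, 0.984, 0.0, 0.0]
contact_force: [-1.8, 1.4, 6.4]
grip_width: 0.535
gripper_force: 30.0
```

Opening is 49.8 mm, so both tabs are fully in. I'll turn the cap 62° anticlockwise.

Emit:
jog_arm:
  rows:
    - {"tx": 0,"ty": 0,"tz": 0,"spin": -3,"fingers": 0.4}
    - {"tx": 0,"ty": 0,"tz": 0,"spin": -6,"fingers": 0.4}
    - {"tx": 0,"ty": 0,"tz": 0,"spin": -8,"fingers": 0.4}
    - {"tx": 0,"ty": 0,"tz": 0,"spin": -8,"fingers": 0.4}
    - {"tx": 0,"ty": 0,"tz": 0,"spin": -8,"fingers": 0.4}
    - {"tx": 0,"ty": 0,"tz": 0,"spin": -8,"fingers": 0.4}
    - {"tx": 0,"ty": 0,"tz": 0,"spin": -8,"fingers": 0.4}
    - {"tx": 0,"ty": 0,"tz": 0,"spin": -8,"fingers": 0.4}
    - {"tx": 0,"ty": 0,"tz": 0,"spin": -5,"fingers": 0.4}
    - {"tx": 0,"ty": 0,"tz": 0,"spin": 0,"fingers": 0.4}
    - {"tx": 0,"ty": 0,"tz": 0,"spin": 0,"fingers": 0.4}
  newtons: 30

```text
time_s: 4.0
tool_pos: [0.4826, 0.1669, 0.2643]
eef_rot: [-0.357, 0.934, -0.0, 0.0]
contact_force: [0.1, -3.6, 5.3]
grip_width: 0.532
gripper_force: 30.0
```

Emit:
jog_arm:
  rows:
    - {"tx": 0,"ty": 0,"tz": -0.003,"spin": 0,"fingers": 0.4}
    - {"tx": 0,"ty": 0,"tz": -0.007,"spin": 0,"fingers": 0.4}
    - {"tx": 0,"ty": 0,"tz": -0.01,"spin": 0,"fingers": 0.4}
    - {"tx": 0,"ty": 0,"tz": -0.01,"spin": 0,"fingers": 0.4}
    - {"tx": 0,"ty": 0,"tz": -0.01,"spin": 0,"fingers": 0.4}
    - {"tx": 0,"ty": 0,"tz": -0.01,"spin": 0,"fingers": 0.4}
    - {"tx": 0,"ty": 0,"tz": -0.01,"spin": 0,"fingers": 0.4}
    - {"tx": 0,"ty": 0,"tz": -0.01,"spin": 0,"fingers": 0.4}
    - {"tx": 0,"ty": 0,"tz": 0,"spin": 0,"fingers": 0.4}
  newtons: 30

```text
time_s: 4.9
tool_pos: [0.4826, 0.1672, 0.3355]
eef_rot: [-0.357, 0.934, -0.0, 0.001]
contact_force: [1.1, 1.1, -2.5]
grip_width: 0.532
gripper_force: 30.0
```

```bash
python3 - <<'E'
from h import *
i=ctrl.capture('scene')[...,::-1]; cv2.imwrite('pics/s2.png',cv2.resize(i[120:300,140:380],None,fx=2.5,fy=2.5,interpolation=2))
o=ctrl.observe();print(o['tool_pos'],R.from_quat(o['eef_rot']).as_matrix().round(4),o['qpos'].round(3))
for u,v,z in((291,165,.068),(246,178,.02),(191,180,.006),(330,280,.05),(318,206,.05),(362,204,.05),(126,235,.05),(150,220,.02)):print(u,v,plane('top',u,v,z).round(3))
E
```

```text
[0.48250069 0.16715212 0.33441631] [[-7.456e-01 -6.664e-01  1.000e-03]
 [-6.664e-01  7.456e-01  3.000e-04]
 [-1.000e-03 -4.000e-04 -1.000e+00]] [ 0.284 -0.221  1.88   0.     1.482 -2.017]
291 165 [0.673 0.009 0.068]
246 178 [0.67  0.103 0.02 ]
191 180 [0.682 0.221 0.006]
330 280 [ 0.438 -0.041  0.05 ]
318 206 [ 0.587 -0.036  0.05 ]
362 204 [ 0.582 -0.125  0.05 ]
126 235 [0.568 0.35  0.05 ]
150 220 [0.601 0.308 0.02 ]
```

View pics/s2.png

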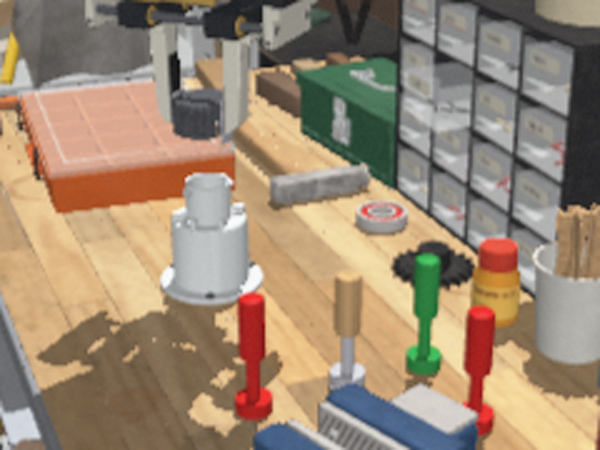

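The cap is held and clear of the neck. I'll set it down on free bench at (0.40, 0.09).

Emit:
jog_arm:
  rows:
    - {"tx": 0.01,"ty": 0,"tz": 0,"spin": 0,"fingers": 0.4}
    - {"tx": 0.025,"ty": 0,"tz": 0,"spin": 0,"fingers": 0.4}
    - {"tx": 0.03,"ty": 0,"tz": 0,"spin": 0,"fingers": 0.4}
    - {"tx": 0.025,"ty": -0.002,"tz": 0.005,"spin": 0,"fingers": 0.4}
    - {"tx": 0.018,"ty": 0,"tz": 0.02,"spin": 0,"fingers": 0.4}
    - {"tx": 0.005,"ty": 0,"tz": 0.03,"spin": 0,"fingers": 0.4}
    - {"tx": 0,"ty": 0,"tz": 0.03,"spin": 0,"fingers": 0.4}
    - {"tx": 0,"ty": 0,"tz": 0.025,"spin": 0,"fingers": 0.4}
    - {"tx": 0,"ty": 0,"tz": 0.012,"spin": 0,"fingers": 0.4}
    - {"tx": 0,"ty": 0,"tz": 0.004,"spin": 0,"fingers": 0.4}
    - {"tx": 0,"ty": 0,"tz": 0,"spin": 0,"fingers": 0.4}
  newtons: 30

```text
time_s: 6.05
tool_pos: [0.3995, 0.0903, 0.208]
eef_rot: [-0.357, 0.934, 0.0, -0.0]
contact_force: [0.1, 0.2, -3.3]
grip_width: 0.534
gripper_force: 30.0
```

Emit:
jog_arm:
  rows:
    - {"tx": 0,"ty": 0,"tz": 0.003,"spin": 0,"fingers": 0.4}
    - {"tx": 0,"ty": 0,"tz": 0.003,"spin": 0,"fingers": 0.4}
    - {"tx": 0,"ty": 0,"tz": 0.002,"spin": 0,"fingers": 0.4}
    - {"tx": 0,"ty": 0,"tz": 0.001,"spin": 0,"fingers": 0.4}
    - {"tx": 0,"ty": 0,"tz": 0,"spin": 0,"fingers": 0.4}
  newtons: 30

```text
time_s: 6.55
tool_pos: [0.3995, 0.0903, 0.1987]
eef_rot: [-0.357, 0.934, 0.0, -0.0]
contact_force: [-0.8, 0.6, -3.5]
grip_width: 0.534
gripper_force: 30.0
```

Emit:
jog_arm:
  rows:
    - {"tx": 0,"ty": 0,"tz": 0.001,"spin": 0,"fingers": 0.4}
    - {"tx": 0,"ty": 0,"tz": 0.001,"spin": 0,"fingers": 0.4}
    - {"tx": 0,"ty": 0,"tz": 0,"spin": 0,"fingers": 0.4}
  newtons: 30

```text
time_s: 6.85
tool_pos: [0.3998, 0.0904, 0.198]
eef_rot: [-0.357, 0.934, 0.0, 0.0]
contact_force: [-8.0, 0.2, 13.3]
grip_width: 0.538
gripper_force: 30.0
```

Contact at standing height. I'll release, rise, and turn so the fingers close along y.

Emit:
jog_arm:
  rows:
    - {"tx": 0,"ty": 0,"tz": 0,"spin": 0,"fingers": 0.75}
    - {"tx": 0,"ty": 0,"tz": 0,"spin": 0,"fingers": 1}
    - {"tx": 0,"ty": 0,"tz": 0,"spin": 0,"fingers": 1}
    - {"tx": 0,"ty": 0,"tz": 0,"spin": 0,"fingers": 1}
    - {"tx": 0,"ty": 0,"tz": -0.02,"spin": 0,"fingers": 1}
    - {"tx": 0,"ty": 0,"tz": -0.03,"spin": 0,"fingers": 1}
    - {"tx": 0,"ty": 0,"tz": -0.04,"spin": 8.4,"fingers": 1}
    - {"tx": 0,"ty": 0,"tz": -0.03,"spin": 8.4,"fingers": 1}
    - {"tx": 0,"ty": 0,"tz": -0.015,"spin": 8.4,"fingers": 1}
    - {"tx": 0,"ty": 0,"tz": 0,"spin": 8.4,"fingers": 1}
    - {"tx": 0,"ty": 0,"tz": 0,"spin": 8.4,"fingers": 1}
    - {"tx": 0,"ty": 0,"tz": 0,"spin": 0,"fingers": 1}
  newtons: 30

```text
time_s: 8.05
tool_pos: [0.3995, 0.0903, 0.3317]
eef_rot: [0.003, 1.0, 0.0, 0.0]
contact_force: [0.4, 0.5, -0.4]
grip_width: 1.004
gripper_force: 0.0
```

Emit:
jog_arm:
  rows:
    - {"tx": -0.01,"ty": -0.01,"tz": 0,"spin": 0,"fingers": 1}
    - {"tx": -0.025,"ty": -0.025,"tz": 0,"spin": 0,"fingers": 1}
    - {"tx": -0.03,"ty": -0.03,"tz": 0,"spin": 0,"fingers": 1}
    - {"tx": -0.03,"ty": -0.03,"tz": 0,"spin": 0,"fingers": 1}
    - {"tx": -0.02,"ty": -0.025,"tz": 0,"spin": 0,"fingers": 1}
    - {"tx": -0.0085,"ty": -0.01,"tz": 0,"spin": 0,"fingers": 1}
    - {"tx": 0,"ty": 0,"tz": 0,"spin": 0,"fingers": 1}
  newtons: 30

```text
time_s: 8.75
tool_pos: [0.5233, -0.0416, 0.331]
eef_rot: [0.001, 1.0, 0.0, -0.001]
contact_force: [-0.2, 0.1, -0.4]
grip_width: 1.002
gripper_force: 0.0
```

```bash
python3 - <<'E'
from h import *
i=ctrl.capture('scene')[...,::-1]; cv2.imwrite('pics/s3.png',cv2.resize(i[120:300,140:380],None,fx=2.5,fy=2.5,interpolation=2))
o=ctrl.observe();print(o['tool_pos'],R.from_quat(o['eef_rot']).as_matrix().round(4),o['qpos'].round(3))
E
```

```text
[ 0.5227117  -0.0406453   0.33120747] [[-1.0e+00  2.8e-03 -1.2e-03]
 [ 2.8e-03  1.0e+00  3.0e-04]
 [ 1.2e-03  3.0e-04 -1.0e+00]] [-0.126 -0.187  1.856  0.     1.474 -1.694]
```

View pics/s3.png

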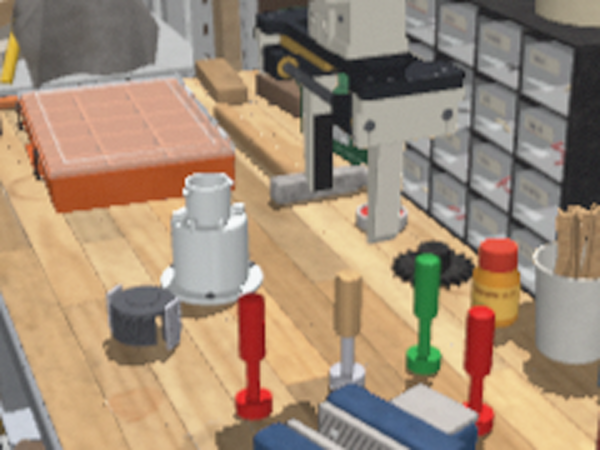

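The cap stands upright, lower left of the pot, and the fingers straddle the tamper. I'll descend and grip.

Emit:
jog_arm:
  rows:
    - {"tx": 0,"ty": 0,"tz": 0.015,"spin": 0,"fingers": 1}
    - {"tx": 0,"ty": 0,"tz": 0.03,"spin": 0,"fingers": 1}
    - {"tx": 0,"ty": 0,"tz": 0.03,"spin": 0,"fingers": 1}
    - {"tx": 0,"ty": 0,"tz": 0.015,"spin": 0,"fingers": 0.7}
    - {"tx": 0,"ty": 0,"tz": 0.002,"spin": 0,"fingers": 0.4}
    - {"tx": 0,"ty": 0,"tz": 0,"spin": 0,"fingers": 0.1}
    - {"tx": 0,"ty": 0,"tz": 0,"spin": 0,"fingers": 0.1}
    - {"tx": 0,"ty": 0,"tz": 0,"spin": 0,"fingers": 0.1}
    - {"tx": 0,"ty": 0,"tz": 0,"spin": 0,"fingers": 0.1}
    - {"tx": 0,"ty": 0,"tz": 0,"spin": 0,"fingers": 0.1}
    - {"tx": 0,"ty": 0,"tz": 0,"spin": 0,"fingers": 0.1}
    - {"tx": 0,"ty": 0,"tz": 0,"spin": 0,"fingers": 0.1}
  newtons: 40

```text
time_s: 10.0
tool_pos: [0.5226, -0.0402, 0.2398]
eef_rot: [0.002, 1.0, -0.0, 0.0]
contact_force: [0.2, -0.5, -0.4]
grip_width: 0.274
gripper_force: 0.0
```

Emit:
jog_arm:
  rows:
    - {"tx": 0,"ty": 0,"tz": 0,"spin": 0,"fingers": 0.1}
    - {"tx": 0,"ty": 0,"tz": 0,"spin": 0,"fingers": 0.1}
    - {"tx": 0,"ty": 0,"tz": 0,"spin": 0,"fingers": 0.1}
    - {"tx": 0,"ty": 0,"tz": 0,"spin": 0,"fingers": 0.1}
  newtons: 40

```text
time_s: 10.4
tool_pos: [0.5225, -0.0401, 0.2397]
eef_rot: [0.002, 1.0, 0.0, -0.0]
contact_force: [-0.3, 0.2, -0.6]
grip_width: 0.209
gripper_force: 40.0
```

Emit:
jog_arm:
  rows:
    - {"tx": 0,"ty": 0,"tz": -0.01,"spin": 0,"fingers": 0.1}
    - {"tx": 0,"ty": 0,"tz": -0.03,"spin": 0,"fingers": 0.1}
    - {"tx": 0,"ty": 0,"tz": -0.04,"spin": 0,"fingers": 0.1}
    - {"tx": 0,"ty": 0,"tz": -0.03,"spin": 0,"fingers": 0.1}
    - {"tx": 0,"ty": 0.01,"tz": -0.015,"spin": 0,"fingers": 0.1}
    - {"tx": 0.01,"ty": 0.035,"tz": 0,"spin": 0,"fingers": 0.1}
    - {"tx": 0.01,"ty": 0.045,"tz": 0,"spin": 0,"fingers": 0.1}
    - {"tx": 0.01,"ty": 0.045,"tz": 0,"spin": 0,"fingers": 0.1}
    - {"tx": 0.01,"ty": 0.04,"tz": 0,"spin": 0,"fingers": 0.1}
    - {"tx": 0,"ty": 0.025,"tz": 0,"spin": 0,"fingers": 0.1}
    - {"tx": 0,"ty": 0.007,"tz": 0,"spin": 0,"fingers": 0.1}
    - {"tx": 0,"ty": 0,"tz": 0,"spin": 0,"fingers": 0.1}
  newtons: 40

```text
time_s: 11.6
tool_pos: [0.4831, 0.1679, 0.3642]
eef_rot: [0.001, 1.0, -0.0, -0.0]
contact_force: [0.1, 0.4, -1.5]
grip_width: 0.208
gripper_force: 40.0
```

```bash
python3 - <<'E'
from h import *
i=ctrl.capture('scene')[...,::-1]; cv2.imwrite('pics/s4.png',cv2.resize(i[130:250,180:280],None,fx=5,fy=5,interpolation=2))
o=ctrl.observe();p=o['tool_pos'];print(p,o['eef_rot'])
f=p[2]-.2397
for n,X in(('foot',(p[0],p[1],f)),('foottop',(p[0],p[1],f+.012)),('rim',(.4825,.1667,.098))):print(n,((proj('scene',X)-[180,130]+.5)*5).round(1))
E
```

```text
[0.48326996 0.16705631 0.36433461] [ 1.50160603e-03  9.99998774e-01 -2.37054800e-04 -3.75873821e-04]
foot [210.4 255.8]
foottop [209.2 229.5]
rim [211.6 313.7]
```

View pics/s4.png

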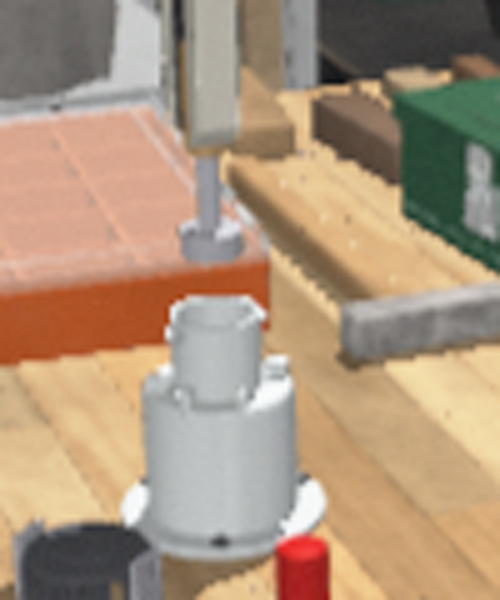

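The foot is at px 211.5 and the neck centre at px 216. Allowing for the drop, that leaves about 1.5 mm, so I'll shift +1 mm in x and enter the neck.

Emit:
jog_arm:
  rows:
    - {"tx": -0.001,"ty": 0,"tz": 0.005,"spin": 0,"fingers": 0.1}
    - {"tx": 0,"ty": 0,"tz": 0.01,"spin": 0,"fingers": 0.1}
    - {"tx": 0,"ty": 0,"tz": 0.008,"spin": 0,"fingers": 0.1}
    - {"tx": 0,"ty": 0,"tz": 0.005,"spin": 0,"fingers": 0.1}
    - {"tx": 0,"ty": 0,"tz": 0.004,"spin": 0,"fingers": 0.1}
    - {"tx": 0,"ty": 0,"tz": 0.004,"spin": 0,"fingers": 0.1}
    - {"tx": 0,"ty": 0,"tz": 0,"spin": 0,"fingers": 0.1}
  newtons: 40

```text
time_s: 12.35
tool_pos: [0.4843, 0.167, 0.3282]
eef_rot: [0.002, 1.0, -0.0, -0.0]
contact_force: [-0.6, 0.6, -2.0]
grip_width: 0.212
gripper_force: 40.0
```

Inside the neck with no contact force. Pressing now.

Emit:
jog_arm:
  rows:
    - {"tx": 0,"ty": 0,"tz": 0.005,"spin": 0,"fingers": 0.1}
    - {"tx": 0,"ty": 0,"tz": 0.004,"spin": 0,"fingers": 0.1}
    - {"tx": 0,"ty": 0,"tz": 0.004,"spin": 0,"fingers": 0.1}
    - {"tx": 0,"ty": 0,"tz": 0.003,"spin": 0,"fingers": 0.1}
    - {"tx": 0,"ty": 0,"tz": 0.003,"spin": 0,"fingers": 0.1}
    - {"tx": 0,"ty": 0,"tz": 0.002,"spin": 0,"fingers": 0.1}
    - {"tx": 0,"ty": 0,"tz": 0.001,"spin": 0,"fingers": 0.1}
    - {"tx": 0,"ty": 0,"tz": 0,"spin": 0,"fingers": 0.1}
  newtons: 40

```text
time_s: 13.15
tool_pos: [0.4843, 0.167, 0.307]
eef_rot: [0.002, 1.0, 0.0, 0.0]
contact_force: [-0.8, 1.0, 2.7]
grip_width: 0.208
gripper_force: 40.0
```

Emit:
jog_arm:
  rows:
    - {"tx": 0,"ty": 0,"tz": 0.001,"spin": 0,"fingers": 0.1}
    - {"tx": 0,"ty": 0,"tz": 0.001,"spin": 0,"fingers": 0.1}
    - {"tx": 0,"ty": 0,"tz": 0.001,"spin": 0,"fingers": 0.1}
    - {"tx": 0,"ty": 0,"tz": 0,"spin": 0,"fingers": 0.1}
  newtons: 40

```text
time_s: 13.55
tool_pos: [0.4844, 0.167, 0.304]
eef_rot: [0.002, 1.0, 0.0, 0.0]
contact_force: [-1.0, -0.1, 5.1]
grip_width: 0.212
gripper_force: 40.0
```

Emit:
jog_arm:
  rows:
    - {"tx": 0,"ty": 0,"tz": 0.001,"spin": 0,"fingers": 0.1}
    - {"tx": 0,"ty": 0,"tz": 0.0005,"spin": 0,"fingers": 0.1}
    - {"tx": 0,"ty": 0,"tz": 0,"spin": 0,"fingers": 0.1}
    - {"tx": 0,"ty": 0,"tz": 0,"spin": 0,"fingers": 0.1}
  newtons: 40

```text
time_s: 13.95
tool_pos: [0.4844, 0.167, 0.3036]
eef_rot: [0.002, 1.0, 0.0, 0.001]
contact_force: [-4.6, -1.0, 14.5]
grip_width: 0.21
gripper_force: 40.0
```

The force has jumped and the foot is at 64 mm, which is the stop. I'll lift out and return the tamper to its original spot.

Emit:
jog_arm:
  rows:
    - {"tx": 0,"ty": 0,"tz": -0.005,"spin": 0,"fingers": 0.1}
    - {"tx": 0,"ty": 0,"tz": -0.015,"spin": 0,"fingers": 0.1}
    - {"tx": 0,"ty": 0,"tz": -0.02,"spin": 0,"fingers": 0.1}
    - {"tx": 0,"ty": 0,"tz": -0.015,"spin": 0,"fingers": 0.1}
    - {"tx": 0,"ty": -0.007,"tz": -0.007,"spin": 0,"fingers": 0.1}
    - {"tx": 0,"ty": -0.025,"tz": 0,"spin": 0,"fingers": 0.1}
    - {"tx": -0.01,"ty": -0.045,"tz": 0,"spin": 0,"fingers": 0.1}
    - {"tx": -0.01,"ty": -0.045,"tz": 0,"spin": 0,"fingers": 0.1}
    - {"tx": -0.01,"ty": -0.045,"tz": 0,"spin": 0,"fingers": 0.1}
    - {"tx": -0.009,"ty": -0.03,"tz": 0,"spin": 0,"fingers": 0.1}
    - {"tx": 0,"ty": -0.01,"tz": 0,"spin": 0,"fingers": 0.1}
    - {"tx": 0,"ty": 0,"tz": 0,"spin": 0,"fingers": 0.1}
  newtons: 40

```text
time_s: 15.15
tool_pos: [0.5224, -0.0414, 0.364]
eef_rot: [0.003, 1.0, 0.0, -0.0]
contact_force: [-0.0, 0.8, -1.6]
grip_width: 0.207
gripper_force: 40.0
```

Emit:
jog_arm:
  rows:
    - {"tx": 0,"ty": 0,"tz": 0.015,"spin": 0,"fingers": 0.1}
    - {"tx": 0,"ty": 0,"tz": 0.03,"spin": 0,"fingers": 0.1}
    - {"tx": 0,"ty": 0,"tz": 0.03,"spin": 0,"fingers": 0.1}
    - {"tx": 0,"ty": 0,"tz": 0.02,"spin": 0,"fingers": 0.1}
    - {"tx": 0,"ty": 0,"tz": 0.015,"spin": 0,"fingers": 0.1}
    - {"tx": 0,"ty": 0,"tz": 0.007,"spin": 0,"fingers": 0.1}
    - {"tx": 0,"ty": 0,"tz": 0.002,"spin": 0,"fingers": 0.1}
    - {"tx": 0,"ty": 0,"tz": 0,"spin": 0,"fingers": 0.1}
    - {"tx": 0,"ty": 0,"tz": 0,"spin": 0,"fingers": 0.1}
  newtons: 40

```text
time_s: 16.05
tool_pos: [0.5228, -0.0401, 0.2462]
eef_rot: [0.002, 1.0, -0.0, 0.001]
contact_force: [-0.2, -0.5, -0.9]
grip_width: 0.205
gripper_force: 40.0
```

Emit:
jog_arm:
  rows:
    - {"tx": 0,"ty": 0,"tz": 0.003,"spin": 0,"fingers": 0.1}
    - {"tx": 0,"ty": 0,"tz": 0.002,"spin": 0,"fingers": 0.1}
    - {"tx": 0,"ty": 0,"tz": 0.001,"spin": 0,"fingers": 0.1}
    - {"tx": 0,"ty": 0,"tz": 0,"spin": 0,"fingers": 0.1}
  newtons: 40

```text
time_s: 16.45
tool_pos: [0.5226, -0.0402, 0.2397]
eef_rot: [0.002, 1.0, -0.0, 0.0]
contact_force: [-1.5, 0.1, 4.0]
grip_width: 0.21
gripper_force: 40.0
```

Touching the bench. I'll release and rise.

Emit:
jog_arm:
  rows:
    - {"tx": 0,"ty": 0,"tz": 0,"spin": 0,"fingers": 0.3}
    - {"tx": 0,"ty": 0,"tz": 0,"spin": 0,"fingers": 0.6}
    - {"tx": 0,"ty": 0,"tz": 0,"spin": 0,"fingers": 0.8}
    - {"tx": 0,"ty": 0,"tz": 0,"spin": 0,"fingers": 0.8}
    - {"tx": 0,"ty": 0,"tz": -0.01,"spin": 0,"fingers": 0.8}
    - {"tx": 0,"ty": 0,"tz": -0.03,"spin": 0,"fingers": 0.8}
    - {"tx": 0,"ty": 0,"tz": -0.04,"spin": 0,"fingers": 0.8}
    - {"tx": 0,"ty": 0,"tz": -0.04,"spin": 0,"fingers": 0.8}
    - {"tx": 0,"ty": 0,"tz": -0.03,"spin": 0,"fingers": 0.8}
    - {"tx": 0,"ty": 0,"tz": -0.01,"spin": 0,"fingers": 0.8}
    - {"tx": 0,"ty": 0,"tz": 0,"spin": 0,"fingers": 0.8}
    - {"tx": 0,"ty": 0,"tz": 0,"spin": 0,"fingers": 0.8}
  newtons: 40

```text
time_s: 17.65
tool_pos: [0.5225, -0.0401, 0.398]
eef_rot: [0.002, 1.0, 0.0, -0.001]
contact_force: [0.3, 0.3, 0.2]
grip_width: 0.799
gripper_force: 0.0
```

```bash
python3 - <<'E'
from h import *
i=ctrl.capture('scene')[...,::-1]; cv2.imwrite('pics/s5.png',cv2.resize(i[120:300,140:380],None,fx=2.5,fy=2.5,interpolation=2))
E
```

```text
(no output)
```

View pics/s5.png

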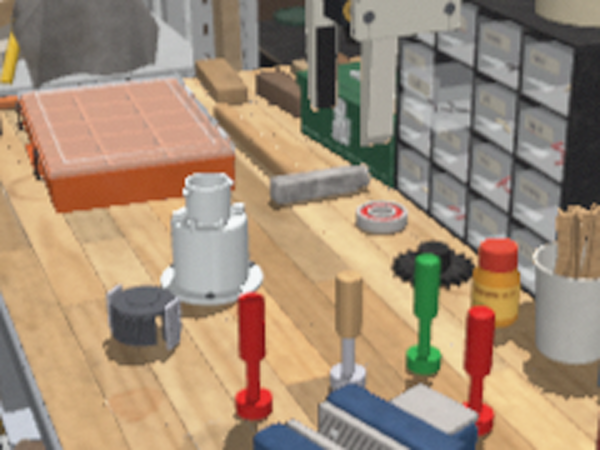

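The cap (crop 143,318) and tamper (348,330) both stand upright. The bearing, gear and bottle have not moved, and the gripper is clear.

```bash
python3 -c "
from cell import ctrl
print(ctrl.finish_job())"
```

```text
the job is handed in; nothing more can be done
None
```

The job is handed in (no verdict was returned): the cap is off and standing upright on the bench, the follower was pressed to its 64 mm stop, the tamper is standing again, and the bottle, gear and bearing were not moved.

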